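# Set the press weights on three bonded wafers

## Robot

A 6-joint arm with a two-finger parallel gripper is mounted at the origin on a cart in front of the work surface, level with it; the furniture and walls round the work are solid. World frame = base frame: x ahead of the robot, y to its left, z up, the work surface at z = 0. Lengths are in m, angles in rad, forces in N, time in s.
With the tool pointing down it reaches from about 0.3 to 0.875 m from the base axis. Payload 6.4 kg.
Tool frame: the origin (TCP) lies at the very end of the fingers, on their centre line; the grasp point (between the pads) lies 19 mm behind it; z points along the fingers, y is the line along which they close (so a half turn about z gives the same grasp; the last joint's range is limited). The gripper opens to 85 mm and grips with 20 to 120 N. Pads are 22 mm wide; open, the fingers measure 114 mm over their backs; the gripper's body (76 mm by 85 mm) begins 54 mm behind the grasp point. The pads swing forward as they close: fully open they stand 13 mm farther back than shut.
Start: joints at [-1.314, 0.181, 1.607, -0, 1.354, -0.206], TCP at [0.257, -0.515, 0.231] pointing down, gripper open.
Joint ranges: [-2.99, 2.99], [-0.89, 2.07], [0.3, 2.58], [-1.14, 4.28], [0, 2.63], [-3.12, 3.12]. Speed limits (rad/s): [2.57, 2.57, 3.01, 3.14, 3.14, 3.14].

## Interface

Orientations are given as a unit quaternion [w, x, y, z].
In Python, from bench import * gives the robot as it stands. The module is installed in compiled form; this text tells all that it offers.
- The arm moves only by the tool arm_command, never from a script. Its arguments are lists of equal length, an entry for each row: "dp": the shift along the tool's x, y, z in units of 0.25 m (1.0 is 0.25 m), a list of three; "turn": the turn, a rotation vector about the tool's x, y, z in units of 30 degrees (1.0 is 30 degrees), a list of three; "jaw": the opening, from 0 (shut) to 1 (fully open). A call has 1 to 5 rows; each row is the pose to reach, as a shift and turn from the pose commanded when the call began, along the tool's axes at that moment; what a row does not reach only later rows make up. A row lasts 1/8 s, in which the tool goes at most 62.5 mm and 10.7 degrees, less where a joint would pass 70% of its speed; a pose out of reach is approached as far as the arm can. A call with a number of a shift or a turn outside -1 to 1 is refused whole. A call with a gripper value outside its range is refused whole. The fingers move at their own pace and stop on an object; the grip force is fixed at half the most. Time passes only in rows, so rows that repeat a pose let the fingers close. It gives the time, the measured TCP pose, the force, the opening and the grip force at its end, in the units of the state.
- get_obs(): the state, without advancing time (a new reading comes with each control period).
- camera(name): name is "scene" or "side" or "wrist"; returns the picture (420x560x3 uint8, blue, green, red); there is no depth.
- get_calibration(name): a dict with "camera_matrix" (3x3 intrinsics, pixels), "R" (3x3) and "t" (3): a world point X has camera coordinates R X + t; the wrist camera has in their place "mount" (4x4, takes a point from camera to tool coordinates, whose origin is the TCP and whose axes are the flange's). Camera axes: x right, y down, z forward; pixel columns grow to the right and rows downward; lengths in m; the calibration is good to about 2 mm. A picture is of the moment at which its call begins: read the wrist's pose just before it. get_calibration takes no time and is no camera call.
- hand_in(): hands the job in; it is judged then, once.
The state is a dict: "time_s": time; "q": joint angles; "dq": joint speeds; "joint_efforts": joint torques, N m; "eef_pos": TCP position; "eef_rot": TCP orientation; "wrist_force": force on the tool from outside, world axes, zero at the start; "torque": the same for the moment, N m; "opening": opening from 0.0 (shut) to 1.0 (fully open); "grasp_force": force on a finger pad.
Only numpy, scipy, OpenCV 4.12 (cv2) and the standard library are available. Lean on these libraries where they do the work, as an engineer would, in place of code of your own. Each camera call takes 0.05 s, during which the arm holds its last target. There are 200 camera calls.

## Task

The three wafers on the gilded fixtures are ready for bonding under their black press pads: take the three steel press weights out of the grey kit block and stand one upright on the middle of each pad, the shortest weight on the smallest pad, the middle one on the middle-sized pad and the longest on the largest, so that all get the same pressure. Set each down gently rather than dropping it, do not push the fixtures about, and leave the two capped vials in their wells.

Things in the scene. Friction and masses are not known exactly. Their poses are not given: they have to be found in the camera images.
- kit_block: plain grey plastic block screwed to the bench, 58 (x) x 326 (y) x 52 (z) mm; five equal round wells in a row along its own y, at y = +112, +56, 0, -56, -112 mm, each 38 mm across, 42 mm deep (floor 10 mm above the bench). Origin: centre of the underside. Weights and vials stand in any order, one a well. Grip across the row (fingers closing along the block's x), lift straight up
- weight_short: shortest of the three press weights: turned bare steel, round, body 36 mm across and 46 mm high, on top of it a straight round grip post 14 mm across and 32 mm high (78 mm in all); about 0.40 kg. Starts in a well. Origin: centre of its flat foot, z up along the post. Grip it by the post (z = 46 to 78 mm)
- weight_medium: middle-sized of the three press weights: turned bare steel, round, body 36 mm across and 60 mm high, on top of it a straight round grip post 22 mm across and 32 mm high (92 mm in all); about 0.55 kg. Starts in a well. Origin: centre of its flat foot, z up along the post. Grip it by the post (z = 60 to 92 mm)
- weight_long: longest of the three press weights: turned bare steel, round, body 36 mm across and 74 mm high, on top of it a straight round grip post 30 mm across and 32 mm high (106 mm in all); about 0.75 kg. Starts in a well. Origin: centre of its flat foot, z up along the post. Grip it by the post (z = 74 to 106 mm)
- fixture_small: gilded round wafer fixture, 130 mm across, loose on the bench (0.6 kg, on a 60 mm hub), carrying a dark wafer and, fixed concentric on it, a flat hard black press pad 40 mm across, the smallest of the three pads (thin 37 mm ring line round its centre). Origin: centre of the underside; the pad's flat top is 45 mm above it, on the axis, the highest point of the rim's screws 47 mm
- fixture_middle: gilded round wafer fixture, 130 mm across, loose on the bench (0.6 kg, on a 60 mm hub), carrying a dark wafer and, fixed concentric on it, a flat hard black press pad 57 mm across, the middle-sized of the three pads (thin 37 mm ring line round its centre). Origin: centre of the underside; the pad's flat top is 45 mm above it, on the axis, the highest point of the rim's screws 47 mm
- fixture_large: gilded round wafer fixture, 130 mm across, loose on the bench (0.6 kg, on a 60 mm hub), carrying a dark wafer and, fixed concentric on it, a flat hard black press pad 74 mm across, the largest of the three pads (thin 37 mm ring line round its centre). Origin: centre of the underside; the pad's flat top is 45 mm above it, on the axis, the highest point of the rim's screws 47 mm
- vial_a: tall capped vial of brown glass with a white cap, 35 mm across and 80 mm high, standing in a well of the block; to be left there. Origin: centre of its foot
- vial_b: short capped clear glass jar with a black cap, 35 mm across and 64 mm high, standing in a well of the block; to be left there. Origin: centre of its foot

How it is judged:
By the outcome, as a careful person would: the job done as asked, in the order asked, and still so for the second after the job is handed in, with the robot touching nothing.
It also fails if it takes over 96 s, if anything falls off the work surface, if the arm or the gripper's body presses on something with over 40 N, if the wrist force passes 120 N, or if a joint passes its speed limit or range.

## Working session

There is one attempt and no reset: what is moved stays moved. The work goes in short steps, Python scripts to look and compute and a tool call to move; the robot and the scene stay as the last step left them, time stands still between calls to the robot, and variables do not carry over. Pictures are saved under pics/ and viewed, at most 14 in all, crops included, and the job is handed in when it is done.

Besides the shell and the picture viewer there is one more tool, called after "Emit:" in YAML: its name, and indented under it one key for each argument. arm_command: Moves the arm, as the interface text tells. Its arguments: {"type":"object","properties":{"dp":{"type":"array"},"turn":{"type":"array"},"jaw":{"type":"array"}},"required":["dp","turn","jaw"]}

```bash
mkdir -p pics; python3 - <<'E'
from bench import *
import cv2,numpy as np
o=get_obs();print({k:np.round(v,4) for k,v in o.items()})
for n in("scene","side","wrist"):
    cv2.imwrite(f"pics/{n}0.png",camera(n))
    c=get_calibration(n);print(n,{k:np.round(v,4).tolist() for k,v in c.items()})
E
```

```text
{'time_s': np.float64(0.0), 'q': array([-1.3143,  0.1816,  1.608 ,  0.    ,  1.3538, -0.2063]), 'dq': array([ 0.0015, -0.001 , -0.0002, -0.0006, -0.0008,  0.0009]), 'joint_efforts': array([ 1.00000e-04, -4.44881e+01, -3.51335e+01, -4.00000e-04,
        9.10000e-03,  0.00000e+00]), 'eef_pos': array([ 0.2566, -0.5139,  0.2304]), 'eef_rot': array([-9.000e-04,  9.733e-01,  2.294e-01, -0.000e+00]), 'wrist_force': array([-0.5229, -0.2389, -0.6749]), 'torque': array([-0.0381,  0.0156,  0.0267]), 'grasp_force': np.float64(0.0), 'opening': np.float64(1.0007)}
scene {'camera_matrix': [[488.6386, 0.0, 282.0501], [0.0, 488.6386, 208.9579], [0.0, 0.0, 1.0]], 'R': [[-0.7486, -0.6629, 0.0094], [-0.4503, 0.498, -0.741], [0.4865, -0.559, -0.6714]], 't': [0.496, 0.2233, 0.9553]}
side {'camera_matrix': [[540.403, 0.0, 281.9268], [0.0, 540.403, 215.3477], [0.0, 0.0, 1.0]], 'R': [[0.9672, -0.2532, -0.0188], [-0.1808, -0.6349, -0.7511], [0.1783, 0.7299, -0.6599]], 't': [-0.5301, 0.1958, 0.8257]}
wrist {'camera_matrix': [[366.5418, 0.0, 279.4377], [0.0, 366.5418, 217.1072], [0.0, 0.0, 1.0]], 'mount': [[0.0004, -0.9648, -0.2631, 0.0682], [1.0, 0.0007, -0.0011, 0.0006], [0.0013, -0.2631, 0.9648, -0.1426], [0.0, 0.0, 0.0, 1.0]]}
```

View pics/scene0.png

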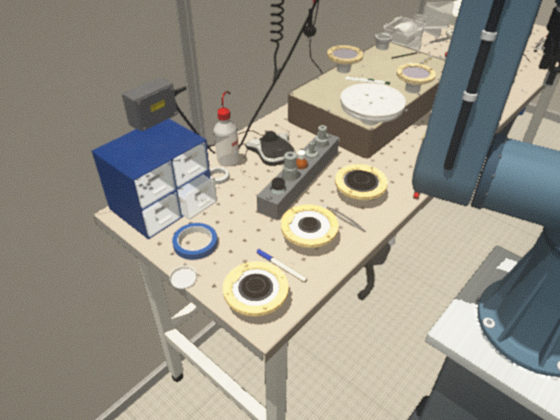

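View pics/side0.png

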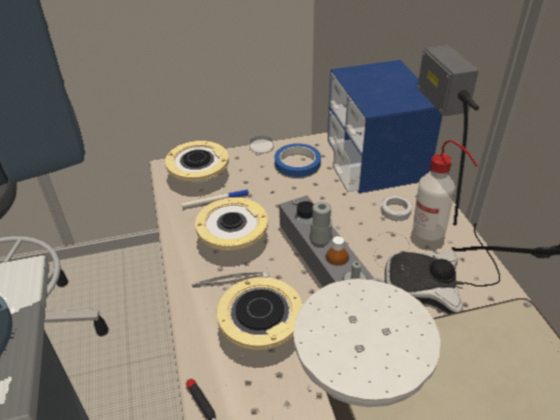

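Scene and side both show the three fixtures. In the side view the middle pad is near (197,158), the small pad (232,222) and the large pad (260,312). The block runs from (305,205) to behind the white dish at about (370,290). I'll enlarge these.

```bash
python3 - <<'E'
import cv2,numpy as np
a=cv2.imread("pics/scene0.png")[110:310,210:400]; b=cv2.imread("pics/side0.png")[135:355,155:400]
a=cv2.resize(a,(570,600),interpolation=3)[:,:]
cv2.imwrite("pics/c1.png",cv2.resize(cv2.imread("pics/scene0.png")[110:225,240:400],(800,575),interpolation=2))
cv2.imwrite("pics/c2.png",cv2.resize(b,(668,600),interpolation=2))
E
```

```text
(no output)
```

View pics/c1.png

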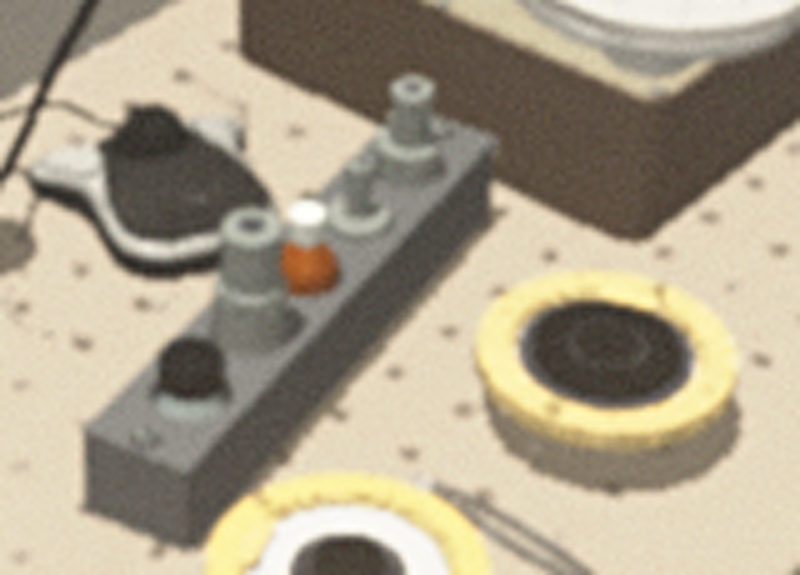

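View pics/wrist0.png

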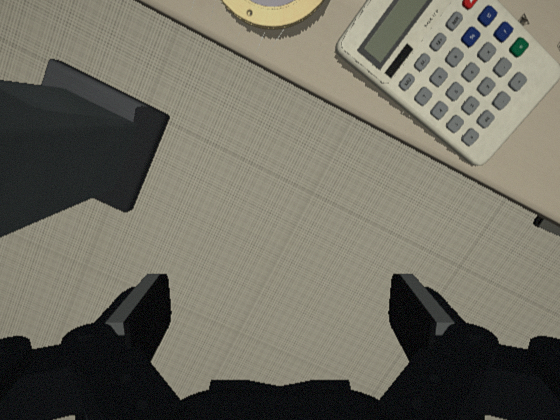

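The crop shows the row from the near-left end: black-capped jar, long weight (post top at 290,154), brown vial, short weight (312,142), medium weight (322,127). The wrist view shows only the bench edge and a calculator.

```bash
cat > h.py <<'E'
from bench import *
import cv2,numpy as np
from scipy.spatial.transform import Rotation as Ro
def rot(o): return Ro.from_quat(np.roll(o["eef_rot"],-1)).as_matrix()
def ray(name,uv,o=None):
    c=get_calibration(name);d=np.linalg.inv(c["camera_matrix"])@[uv[0],uv[1],1]
    if name=="wrist":
        M=np.array(c["mount"]);R=rot(o);return np.array(o["eef_pos"])+R@M[:3,3],R@M[:3,:3]@d
    R=np.array(c["R"]);return -R.T@c["t"],R.T@d
def onz(name,uv,z,o=None):
    p,d=ray(name,uv,o);return p+d*(z-p[2])/d[2]
def proj(name,X,o=None):
    c=get_calibration(name)
    if name=="wrist":
        M=np.array(c["mount"]);x=M[:3,:3].T@(rot(o).T@(np.array(X)-o["eef_pos"])-M[:3,3])
    else: x=np.array(c["R"])@X+c["t"]
    u=np.array(c["camera_matrix"])@x;return u[:2]/u[2]
E
python3 - <<'E'
from h import *
for n,uv,z in [("cornA",(258,196),.052),("cornB",(277.4,204),.052),("cornC",(338.6,140),.052),("long",(290.4,154.4),.116),("short",(312.2,142),.088),("med",(322.4,127),.102),("large",(361.6,180),.045),("small",(310,224),.045),("middle",(256,288),.045)]:
    print(n,onz("scene",uv,z).round(3))
for n,uv,z in [("long",(321,209),.116),("short",(355,265),.088),("large",(260,310),.045),("small",(232,222),.045),("middle",(197,158),.045)]:
    print("side",n,onz("side",uv,z).round(3))
for s in("scene","side"):
    im=cv2.imread(f"pics/{s}0.png");h=cv2.cvtColor(im,cv2.COLOR_BGR2HSV);m=cv2.inRange(h,(20,90,120),(32,255,255))
    n,l,st,_=cv2.connectedComponentsWithStats(m)
    for i in range(1,n):
        if st[i,4]>300:
            p=np.argwhere(l==i)[:,::-1].astype(np.int32);e=cv2.fitEllipse(cv2.convexHull(p));print(s,np.round(e[0],1),np.round(e[1],1),onz(s,e[0],.043).round(3))
E
```

```text
cornA [0.623 0.131 0.052]
cornB [0.57  0.121 0.052]
cornC [ 0.622 -0.185  0.052]
long [0.618 0.022 0.116]
short [ 0.637 -0.087  0.088]
med [ 0.648 -0.142  0.102]
large [ 0.48  -0.091  0.045]
small [0.476 0.117 0.045]
middle [0.441 0.328 0.045]
side long [0.618 0.011 0.116]
side short [ 0.638 -0.095  0.088]
side large [ 0.487 -0.106  0.045]
side small [0.484 0.099 0.045]
side middle [0.451 0.311 0.045]
side [196.3 160.3] [39.5 63.2] [0.449 0.306 0.043]
side [231.3 223.3] [51.9 72.1] [0.482 0.098 0.043]
side [259.3 312.9] [71.7 84.9] [ 0.485 -0.109  0.043]
```

Emit:
arm_command:
  dp:
    - [0.1,-0.1,-0.6]
    - [0.4,-0.3,-0.68]
    - [0.8,-0.6,-0.68]
    - [0.8,-0.6,-0.68]
    - [0.8,-0.6,-0.68]
  turn:
    - [0,0,-0.3]
    - [0,0,-0.6]
    - [0,0,-0.9]
    - [0,0,-1]
    - [0,0,-1]
  jaw: [1,1,1,1,1]

```text
time_s: 0.78
eef_pos: [0.3628, -0.3015, 0.397]
eef_rot: [-0.0, 0.881, 0.473, 0.0]
wrist_force: [1.0, -0.5, 0.1]
opening: 1.001
grasp_force: 0.0
```

Emit:
arm_command:
  dp:
    - [0.25,-0.05,0]
    - [0.5,-0.1,0]
    - [0.75,-0.15,0]
    - [1,-0.2,0]
    - [1,-0.2,0]
  turn:
    - [0,0,-0.3]
    - [0,0,-0.6]
    - [0,0,-0.9]
    - [0,0,-1]
    - [0,0,-1]
  jaw: [1,1,1,1,1]

```text
time_s: 1.4
eef_pos: [0.4593, -0.0634, 0.3965]
eef_rot: [-0.0, 0.726, 0.688, 0.0]
wrist_force: [-0.2, -0.8, -1.2]
opening: 1.004
grasp_force: 0.0
```

Emit:
arm_command:
  dp:
    - [0.2,0.12,0]
    - [0.4,0.24,0]
    - [0.4,0.24,0]
    - [0.4,0.24,0]
  turn:
    - [0,0,-0.2]
    - [0,0,-0.45]
    - [0,0,-0.45]
    - [0,0,-0.45]
  jaw: [1,1,1,1]

```text
time_s: 1.9
eef_pos: [0.5244, 0.028, 0.396]
eef_rot: [-0.0, 0.643, 0.766, -0.001]
wrist_force: [-0.1, -0.5, 0.6]
opening: 0.998
grasp_force: 0.0
```

```bash
python3 - <<'E'
from h import *
o=get_obs();print(o["eef_pos"],o["time_s"]);im=camera("wrist");cv2.imwrite("pics/w1.png",im)
np.save("w1.npy",np.r_[o["eef_pos"],o["eef_rot"]])
E
```

```text
[0.52436812 0.0279822  0.3960441 ] 1.9
```

View pics/w1.png

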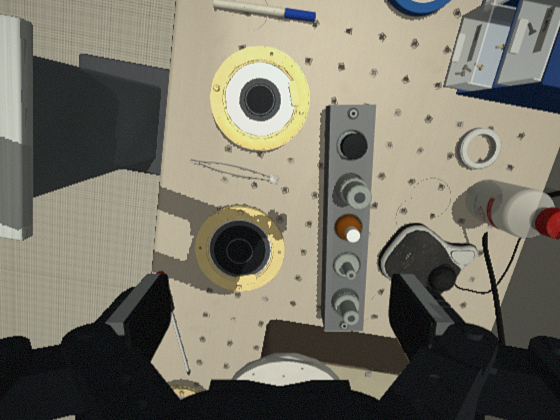

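The wrist view shows the small pad at (261,98), the large pad at (239,249), and the block row at x≈350. From the top, the order is jar, long, vial, short, medium. I'll zoom to locate the centres.

```bash
python3 - <<'E'
import cv2
im=cv2.imread("pics/w1.png");cv2.imwrite("pics/c3.png",cv2.resize(im[165:335,310:390],(376,799)[::1] if 0 else (282,600),interpolation=2))
E
```

```text
(no output)
```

View pics/c3.png

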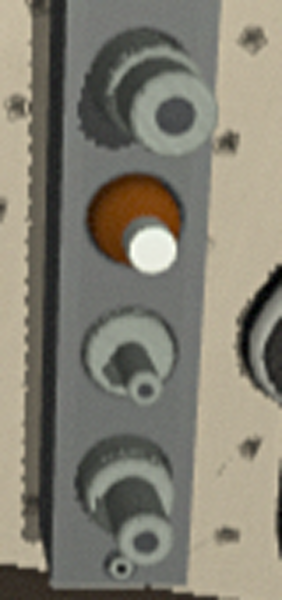

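```bash
python3 - <<'E'
from h import *
v=np.load("w1.npy");o=dict(eef_pos=v[:3],eef_rot=v[3:])
for n,uv,z in [("long",(359.6,197.6),.116),("short",(351.4,275.4),.088),("med",(351.1,318.5),.102),("shoulder",(346.9,265.7),.056),("small",(261,98),.045),("large",(239,249),.045),("TL",(329,105),.052),("TR",(376.5,103),.052)]:
    X=onz("wrist",uv,z,o);print(n,X.round(4),"scene",proj("scene",X).round(1),"side",proj("side",X).round(1))
im=cv2.imread("pics/w1.png");h=cv2.cvtColor(im,cv2.COLOR_BGR2HSV)
g=cv2.cvtColor(im,cv2.COLOR_BGR2GRAY)
for c in [(261,98),(239,249)]:
    m=((g<70)*255).astype(np.uint8);n,l,st,ce=cv2.connectedComponentsWithStats(m);i=l[c[1]+3,c[0]+ (8 if c[0]>250 else 16)]
    p=np.argwhere(l==i)[:,::-1].astype(np.int32)
    if i: e=cv2.fitEllipse(cv2.convexHull(p));print(np.round(e,1) if 0 else e,onz("wrist",e[0],.045,o))
E
```

```text
long [0.6232 0.0202 0.116 ] scene [289.2 153.3] side [322.3 205. ]
short [ 0.644  -0.0898  0.088 ] scene [310.8 140.4] side [357.3 261.9]
med [ 0.6535 -0.1451  0.102 ] scene [321.5 125.8] side [378.1 280.8]
shoulder [ 0.6436 -0.0895  0.056 ] scene [310.3 150.7] side [355.4 276.1]
small [0.487  0.1131 0.045 ] scene [307.3 221. ] side [232.4 216.5]
large [ 0.4889 -0.0953  0.045 ] scene [359.8 177.8] side [259.4 304.4]
TL [0.5738 0.1194 0.052 ] scene [276.8 202.8] side [278.4 202.8]
TR [0.6326 0.1322 0.052 ] scene [254.6 194.4] side [307.5 192.9]
((259.0628662109375, 100.57693481445312), (30.407852172851562, 31.949264526367188), 128.9636688232422) [0.48506514 0.10957895 0.045     ]
((238.27813720703125, 248.01022338867188), (55.31863784790039, 57.82884979248047), 68.28517150878906) [ 0.48767444 -0.093965    0.045     ]
```

Emit:
arm_command:
  dp:
    - [-0.15,0.1,0.2]
    - [-0.3,0.2,0.4]
    - [-0.45,0.3,0.65]
    - [-0.547,0.389,0.9]
    - [-0.547,0.389,0.9]
  turn:
    - [0,0,0]
    - [0,0,0]
    - [0,0,0]
    - [0,0,0]
    - [0,0,0]
  jaw: [1,1,1,0.7,0.7]

```text
time_s: 2.58
eef_pos: [0.6425, -0.092, 0.1679]
eef_rot: [-0.002, 0.644, 0.765, -0.001]
wrist_force: [0.6, 0.8, 0.5]
opening: 0.703
grasp_force: 0.0
```

```bash
python3 - <<'E'
from h import *
o=get_obs();print(o["eef_pos"],o["time_s"],o["opening"]);im=camera("wrist");cv2.imwrite("pics/w2.png",im)
np.save("w2.npy",np.r_[o["eef_pos"],o["eef_rot"]])
print(proj("wrist",[.644,-.0897,.088],o),proj("wrist",[.644,-.0897,.056],o))
E
```

```text
[ 0.64254133 -0.09195542  0.16793421] 2.575 0.7027579342051297
[280.16078744 223.59579279] [280.19772197 211.14741551]
```

View pics/w2.png

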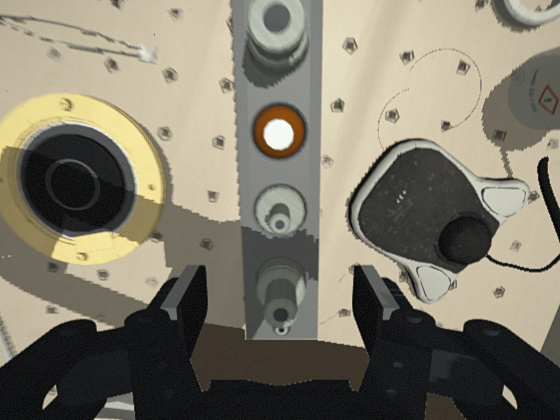

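Short post top at (280,225) matches the prediction (280,224). Descending.

Emit:
arm_command:
  dp:
    - [0,0,0.15]
    - [0,0,0.3]
    - [0,0,0.38]
    - [0,0,0.4]
    - [0,0,0.4]
  turn:
    - [0,0,0]
    - [0,0,0]
    - [0,0,0]
    - [0,0,0]
    - [0,0,0]
  jaw: [0.6,0.6,0.6,0.6,0.6]

```text
time_s: 3.25
eef_pos: [0.6448, -0.0894, 0.0729]
eef_rot: [0.001, 0.643, 0.766, 0.0]
wrist_force: [0.5, -0.0, -0.5]
opening: 0.605
grasp_force: 0.0
```

Emit:
arm_command:
  dp:
    - [0,-0.003,0.045]
    - [0,-0.003,0.045]
    - [0,-0.003,0.045]
    - [0,-0.003,0.045]
    - [0,-0.003,0.045]
  turn:
    - [0,0,0]
    - [0,0,0]
    - [0,0,0]
    - [0,0,0]
    - [0,0,0]
  jaw: [0.6,0.5,0.3,0,0]

```text
time_s: 3.88
eef_pos: [0.6426, -0.0892, 0.0607]
eef_rot: [-0.001, 0.643, 0.766, -0.001]
wrist_force: [-5.1, -0.5, 4.2]
opening: 0.145
grasp_force: 58.4
```

Emit:
arm_command:
  dp:
    - [0,0,0]
    - [0,0,0]
    - [0,0,0]
  turn:
    - [0,0,0]
    - [0,0,0]
    - [0,0,0]
  jaw: [0,0,0]

```text
time_s: 4.25
eef_pos: [0.6426, -0.0892, 0.0607]
eef_rot: [-0.001, 0.643, 0.766, -0.001]
wrist_force: [-5.1, -0.8, 4.8]
opening: 0.142
grasp_force: 58.5
```

Emit:
arm_command:
  dp:
    - [0,0,-0.06]
    - [0,0,-0.2]
    - [0,0,-0.4]
    - [0,0,-0.6]
    - [0,0,-0.6]
  turn:
    - [0,0,0]
    - [0,0,0]
    - [0,0,0]
    - [0,0,0]
    - [0,0,0]
  jaw: [0,0,0,0,0]

```text
time_s: 4.88
eef_pos: [0.6468, -0.0898, 0.2168]
eef_rot: [0.005, 0.643, 0.766, 0.002]
wrist_force: [0.1, 0.0, -5.0]
opening: 0.14
grasp_force: 59.1
```

```bash
python3 - <<'E'
from h import *
o=get_obs();print(o["eef_pos"],o["time_s"],o["opening"],o["wrist_force"]);im=camera("wrist");cv2.imwrite("pics/w3.png",im)
np.save("w3.npy",np.r_[o["eef_pos"],o["eef_rot"]])
E
```

```text
[ 0.64678897 -0.08975387  0.21683428] 4.875 0.13970416065295724 [ 0.12085192  0.00818501 -4.96238304]
```

View pics/w3.png

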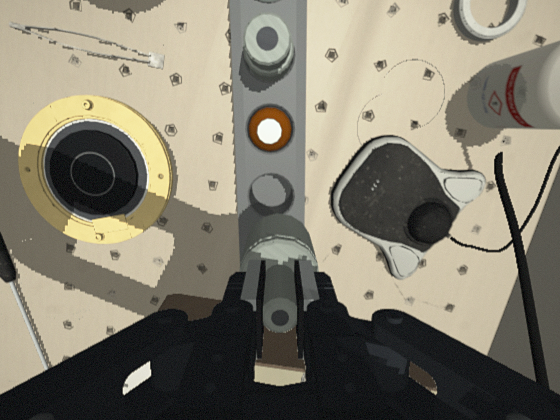

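The wrist view shows the short weight held upright with its post top at (280,317), so it is centred in the tool. Its well is empty. Next I move beside the small pad and measure it close up.

Emit:
arm_command:
  dp:
    - [0.15,-0.13,0]
    - [0.3,-0.27,0]
    - [0.45,-0.4,0]
    - [0.62,-0.54,0]
    - [0.62,-0.54,0]
  turn:
    - [0,0,0]
    - [0,0,0]
    - [0,0,0]
    - [0,0,0]
    - [0,0,0]
  jaw: [0,0,0,0,0]

```text
time_s: 5.55
eef_pos: [0.4789, 0.0429, 0.2074]
eef_rot: [-0.003, 0.642, 0.767, -0.001]
wrist_force: [0.3, 0.5, -4.3]
opening: 0.144
grasp_force: 59.6
```

Emit:
arm_command:
  dp:
    - [0,0,0]
    - [0,0,0]
  turn:
    - [0,0,0]
    - [0,0,0]
  jaw: [0,0]

```text
time_s: 5.8
eef_pos: [0.484, 0.0396, 0.2098]
eef_rot: [-0.0, 0.643, 0.766, -0.0]
wrist_force: [0.5, -0.2, -4.5]
opening: 0.144
grasp_force: 59.6
```

```bash
cat >> h.py <<'E'
def pad(tag,guess,rp):
    """pad centre from the wrist view: dark blob edge -> plane z=.045 -> circle fit"""
    o=get_obs();im=camera("wrist");cv2.imwrite(f"pics/{tag}.png",im)
    g=cv2.GaussianBlur(cv2.cvtColor(im,cv2.COLOR_BGR2GRAY),(3,3),0).astype(float)
    c=np.array(guess,float)
    from scipy.optimize import least_squares
    for it in range(4):
        P=[]
        for a in np.linspace(0,2*np.pi,120,endpoint=False):
            rr=np.linspace(rp-.006,rp+.006,49) if it else np.linspace(rp-.009,rp+.009,73)
            uv=np.array([proj("wrist",[c[0]+r*np.cos(a),c[1]+r*np.sin(a),.045],o) for r in rr]).astype(np.float32)
            s=cv2.remap(g.astype(np.float32),uv[:,:1],uv[:,1:],1).ravel();d=s[6:]-s[:-6];k=d.argmax()
            if d[k]>25: P.append([c[0]+rr[k+3]*np.cos(a),c[1]+rr[k+3]*np.sin(a)])
        P=np.array(P);f=least_squares(lambda x:np.hypot(*(P-x[:2]).T)-x[2],[*c,rp],loss="soft_l1",f_scale=.0005);c=f.x[:2]
    w=proj("wrist",[*c,.045],o)
    cv2.circle(im,tuple(int(round(x)) for x in w),2,(0,0,255),-1)
    for p in P: cv2.circle(im,tuple(int(round(x)) for x in proj("wrist",[*p,.045],o)),1,(0,255,0),-1)
    cv2.imwrite(f"pics/{tag}_f.png",im)
    R=rot(o);p=o["eef_pos"]
    print("t",o["time_s"],"pos",p.round(4),"yaw",np.degrees(np.arctan2(R[1,0],R[0,0])).round(2),"tilt",R[:,2].round(4))
    print("pad",c.round(4),"r",f.x[2].round(4),len(P),"tool delta/0.25",(R.T@(np.array([*c,p[2]])-p)/.25).round(4))
E
python3 -c "
from h import *
pad('p1',(.486,.111),.020)"
```

```text
Traceback (most recent call last):
  File "h.py", line 28, in pad
    uv=np.array([proj("wrist",[c[0]+r*np.cos(a),c[1]+r*np.sin(a),.045],o) for r in rr]).astype(np.float32)
                 ~~~~^^^^^^^^^^^^^^^^^^^^^^^^^^^^^^^^^^^^^^^^^^^^^^^^^^^^
  File "h.py", line 13, in proj
    c=get_calibration(name)
ValueError: time passes only in moves, steps and waits
```

```bash
sed -i 's/^def rot/import functools\nget_calibration=functools.cache(get_calibration)\ndef rot/' h.py
python3 -c "
from h import *
pad('p1',(.486,.111),.020)"
```

```text
t 5.85 pos [0.484  0.0396 0.2099] yaw 99.96 tilt [-7.e-04  0.e+00 -1.e+00]
pad [0.4859 0.1059] r 0.0219 120 tool delta/0.25 [0.26   0.0531 0.    ]
```

View pics/p1_f.png

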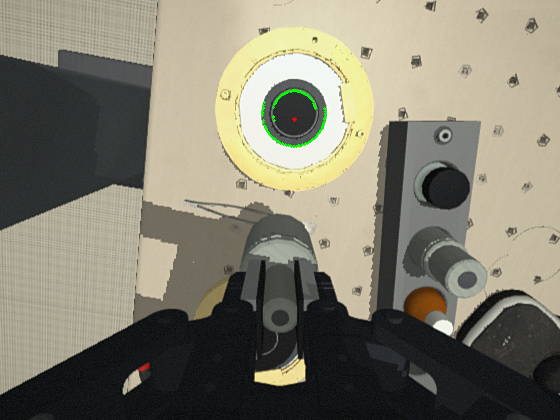

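The fit mixed two edges: the pad is the inner dark disc, with a grey wafer ring about 65 px across around it. Zooming in.

```bash
python3 - <<'E'
import cv2
im=cv2.imread("pics/p1.png")[60:170,240:350];im=cv2.convertScaleAbs(im,alpha=2)
cv2.imwrite("pics/c4.png",cv2.resize(im,(594,594),interpolation=2))
E
```

```text
(no output)
```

View pics/c4.png

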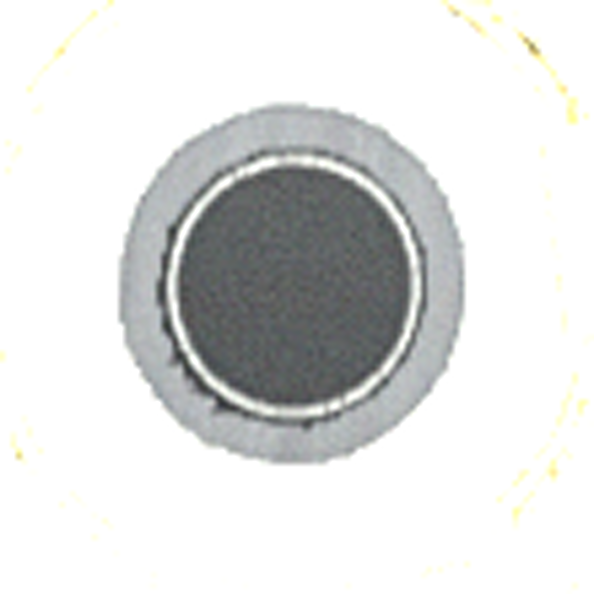

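The crop shows the thin bright 37 mm ring clearly, centred at about (294.8,113) in the full image. I'll fit that ring for every pad.

```bash
sed -i 's/rr=np.linspace(rp-.006.*/rr=np.linspace(rp-(.003 if it else .006),rp+(.003 if it else .006),61)/; s/d=s\[6:\]-s\[:-6\];k=d.argmax()/k=s.argmax()/; s/if d\[k\]>25/if 0<k<60 and s[k]-s[0]>8/; s/rr\[k+3\]/rr[k]/g; s/cv2.GaussianBlur(\(.*\),(3,3),0)/\1/; s/def pad(tag,guess,rp)/def pad(tag,guess,rp=.0185)/' h.py
sed -i 's/o=get_obs();im=camera("wrist");cv2/o=get_obs() if im is None else o;im=camera("wrist") if im is None else im;cv2/; s/rp=.0185)/rp=.0185,im=None,o=None)/;s/"""pad.*/"""pad centre from the 37 mm ring line in the wrist view"""/' h.py
python3 -c "
from h import *
pad('p2',(.486,.111),im=cv2.imread('pics/p1.png'),o=get_obs())"
```

```text
t 5.9 pos [0.484  0.0396 0.2099] yaw 99.96 tilt [-6.e-04  1.e-04 -1.e+00]
pad [0.4851 0.1109] r 0.0182 120 tool delta/0.25 [0.2803 0.0538 0.    ]
```

Emit:
arm_command:
  dp:
    - [0.15,0.03,0]
    - [0.28,0.054,0.02]
    - [0.28,0.054,0.15]
    - [0.28,0.054,0.3]
    - [0.28,0.054,0.4]
  turn:
    - [0,0,0]
    - [0,0,0]
    - [0,0,0]
    - [0,0,0]
    - [0,0,0]
  jaw: [0,0,0,0,0]

```text
time_s: 6.52
eef_pos: [0.4842, 0.1112, 0.1083]
eef_rot: [-0.001, 0.643, 0.766, -0.001]
wrist_force: [0.3, 0.1, -4.0]
opening: 0.139
grasp_force: 59.4
```

Emit:
arm_command:
  dp:
    - [0,0,0]
    - [0,0,0]
    - [0,0,0]
  turn:
    - [0,0,0]
    - [0,0,0]
    - [0,0,0]
  jaw: [0,0,0]

```text
time_s: 6.9
eef_pos: [0.486, 0.1113, 0.1118]
eef_rot: [0.001, 0.643, 0.766, 0.001]
wrist_force: [-0.1, -1.0, -4.8]
opening: 0.14
grasp_force: 59.4
```

Emit:
arm_command:
  dp:
    - [0,-0.003,0.03]
    - [0,-0.003,0.048]
    - [0,-0.003,0.056]
    - [0,-0.003,0.058]
    - [0,-0.003,0.06]
  turn:
    - [0,0,0]
    - [0,0,0]
    - [0,0,0]
    - [0,0,0]
    - [0,0,0]
  jaw: [0,0,0,0,0]

```text
time_s: 7.52
eef_pos: [0.4839, 0.1113, 0.0956]
eef_rot: [-0.0, 0.643, 0.766, -0.0]
wrist_force: [-2.1, -0.2, 0.8]
opening: 0.143
grasp_force: 60.2
```

Emit:
arm_command:
  dp:
    - [0,0,0.001]
    - [0,0,0.003]
    - [0,0,0.004]
  turn:
    - [0,0,0]
    - [0,0,0]
    - [0,0,0]
  jaw: [0,0,0]

```text
time_s: 7.9
eef_pos: [0.4842, 0.1113, 0.0955]
eef_rot: [0.0, 0.643, 0.766, 0.0]
wrist_force: [-6.4, -0.6, 10.4]
opening: 0.14
grasp_force: 61.3
```

Emit:
arm_command:
  dp:
    - [0,0,-0.003]
    - [0,0,-0.004]
    - [0,0,-0.004]
    - [0,0,-0.004]
    - [0,0,-0.004]
  turn:
    - [0,0,0]
    - [0,0,0]
    - [0,0,0]
    - [0,0,0]
    - [0,0,0]
  jaw: [0,0,0.25,0.4,0.6]

```text
time_s: 8.52
eef_pos: [0.4842, 0.1113, 0.0954]
eef_rot: [0.0, 0.643, 0.766, 0.0]
wrist_force: [0.6, -0.2, -0.8]
opening: 0.586
grasp_force: 0.0
```

Emit:
arm_command:
  dp:
    - [0,0,-0.05]
    - [0,0,-0.2]
    - [-0.1,0,-0.4]
    - [-0.3,0,-0.45]
    - [-0.3,0,-0.45]
  turn:
    - [0,0,0]
    - [0,0,0]
    - [0,0,0]
    - [0,0,0]
    - [0,0,0]
  jaw: [0.6,0.6,0.6,0.6,0.6]

```text
time_s: 9.15
eef_pos: [0.4988, 0.0348, 0.2106]
eef_rot: [0.002, 0.644, 0.765, 0.001]
wrist_force: [-1.5, 1.0, -0.5]
opening: 0.601
grasp_force: 0.0
```

```bash
python3 -c "
from h import *
o=get_obs();print(o['eef_pos'],o['time_s']);im=camera('wrist');cv2.imwrite('pics/w4.png',im)
np.save('w4.npy',np.r_[o['eef_pos'],o['eef_rot']])
print(proj('wrist',[.4851,.1109,.123],o),proj('wrist',[.4851,.1109,.045],o))"
```

```text
[0.49884788 0.03477    0.21063329] 9.15
[274.99280211  98.42181091] [275.54268859 102.95366339]
```

View pics/w4.png

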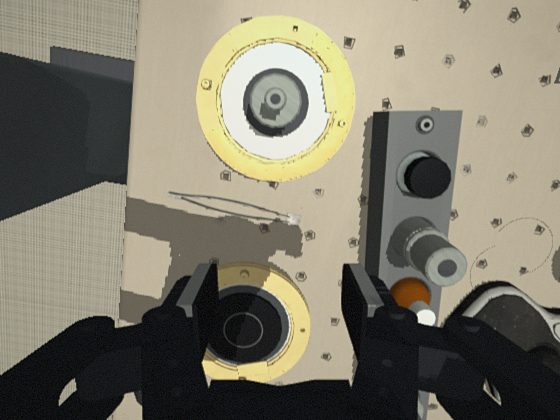

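The short weight stands centred on the small pad: its post is at (275,98), where the pad axis projects. Next is the medium weight.

Emit:
arm_command:
  dp:
    - [-0.2,0.12,0]
    - [-0.4,0.24,0]
    - [-0.6,0.36,0]
    - [-0.817,0.485,0.05]
    - [-0.817,0.485,0.1]
  turn:
    - [0,0,0]
    - [0,0,0]
    - [0,0,0]
    - [0,0,0]
    - [0,0,0]
  jaw: [0.65,0.65,0.65,0.65,0.65]

```text
time_s: 9.82
eef_pos: [0.6531, -0.1448, 0.1805]
eef_rot: [-0.001, 0.644, 0.765, -0.0]
wrist_force: [-0.3, 1.1, 0.4]
opening: 0.65
grasp_force: 0.0
```

Emit:
arm_command:
  dp:
    - [0,0,0]
    - [0,0,0]
    - [0,0,0]
  turn:
    - [0,0,0]
    - [0,0,0]
    - [0,0,0]
  jaw: [0.65,0.65,0.65]

```text
time_s: 10.2
eef_pos: [0.6521, -0.1414, 0.1842]
eef_rot: [0.001, 0.642, 0.767, 0.0]
wrist_force: [-0.5, 0.2, -0.4]
opening: 0.644
grasp_force: 0.0
```

```bash
python3 -c "
from h import *
o=get_obs();print(o['eef_pos'],o['time_s']);im=camera('wrist');cv2.imwrite('pics/w5.png',im)
w=proj('wrist',[.6535,-.1451,.102],o);print(w, 'tool',rot(o).T@(np.array([.6535,-.1451,.0745])-o['eef_pos'])/.25)
cv2.circle(im,tuple(int(round(x)) for x in w),2,(0,0,255),-1)
cv2.imwrite('pics/c5.png',cv2.resize(im[150:400,150:410],(624,600),interpolation=2))"
```

```text
[ 0.65205728 -0.14137593  0.18422943] 10.2
[277.79852664 231.09508552] tool [-0.01531902  0.00240556  0.4389345 ]
```

View pics/c5.png

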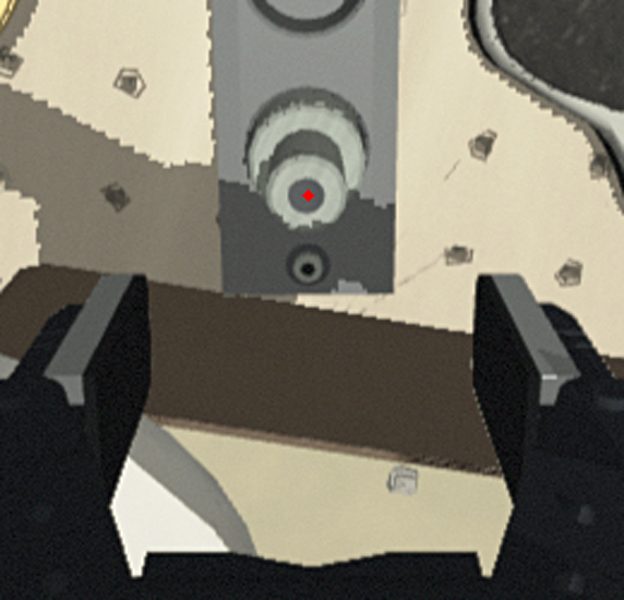

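The red dot of the prediction sits on the medium post's centre, so I descend.

Emit:
arm_command:
  dp:
    - [-0.015,0.002,0.12]
    - [-0.015,0.002,0.25]
    - [-0.015,0.002,0.35]
    - [-0.015,0.002,0.4]
    - [-0.015,0.002,0.4]
  turn:
    - [0,0,0]
    - [0,0,0]
    - [0,0,0]
    - [0,0,0]
    - [0,0,0]
  jaw: [0.65,0.65,0.65,0.65,0.65]

```text
time_s: 10.88
eef_pos: [0.6527, -0.1458, 0.0826]
eef_rot: [-0.0, 0.643, 0.766, -0.0]
wrist_force: [-0.0, -0.1, -0.7]
opening: 0.644
grasp_force: 0.0
```

Emit:
arm_command:
  dp:
    - [0,0,0]
    - [0,0,0]
  turn:
    - [0,0,0]
    - [0,0,0]
  jaw: [0.65,0.6]

```text
time_s: 11.12
eef_pos: [0.6539, -0.1465, 0.0843]
eef_rot: [0.001, 0.643, 0.766, 0.0]
wrist_force: [0.2, 0.6, -0.1]
opening: 0.601
grasp_force: 0.0
```

Emit:
arm_command:
  dp:
    - [0.005,0,0.036]
    - [0.005,0,0.036]
    - [0.005,0,0.036]
    - [0.005,0,0.036]
    - [0.005,0,0.036]
  turn:
    - [0,0,0]
    - [0,0,0]
    - [0,0,0]
    - [0,0,0]
    - [0,0,0]
  jaw: [0.6,0.5,0.3,0,0]

```text
time_s: 11.75
eef_pos: [0.6525, -0.145, 0.0738]
eef_rot: [-0.0, 0.643, 0.766, -0.0]
wrist_force: [-2.4, -0.3, 1.2]
opening: 0.239
grasp_force: 58.6
```

Emit:
arm_command:
  dp:
    - [0,0,0]
    - [0,0,0]
    - [0,0,0]
  turn:
    - [0,0,0]
    - [0,0,0]
    - [0,0,0]
  jaw: [0,0,0]

```text
time_s: 12.12
eef_pos: [0.6526, -0.145, 0.0738]
eef_rot: [-0.0, 0.643, 0.766, -0.0]
wrist_force: [-3.1, -0.8, 1.8]
opening: 0.237
grasp_force: 58.8
```

Emit:
arm_command:
  dp:
    - [0,0,-0.06]
    - [0,0,-0.2]
    - [0,0,-0.4]
    - [0,0,-0.6]
    - [0,0,-0.6]
  turn:
    - [0,0,0]
    - [0,0,0]
    - [0,0,0]
    - [0,0,0]
    - [0,0,0]
  jaw: [0,0,0,0,0]

```text
time_s: 12.75
eef_pos: [0.656, -0.1459, 0.2302]
eef_rot: [0.005, 0.643, 0.766, 0.002]
wrist_force: [0.8, -0.6, -6.0]
opening: 0.241
grasp_force: 60.1
```

Emit:
arm_command:
  dp:
    - [0.2,-0.06,0]
    - [0.4,-0.12,0]
    - [0.6,-0.18,0]
    - [0.8,-0.23,0]
    - [0.85,-0.245,0]
  turn:
    - [0,0,0]
    - [0,0,0]
    - [0,0,0]
    - [0,0,0]
    - [0,0,0]
  jaw: [0,0,0,0,0]

```text
time_s: 13.38
eef_pos: [0.5528, 0.0568, 0.2215]
eef_rot: [-0.002, 0.641, 0.767, -0.001]
wrist_force: [0.3, -0.3, -6.1]
opening: 0.244
grasp_force: 60.0
```

Emit:
arm_command:
  dp:
    - [0.2,-0.06,0]
    - [0.4,-0.12,0]
    - [0.6,-0.18,0]
    - [0.8,-0.23,0]
    - [0.85,-0.245,0]
  turn:
    - [0,0,0]
    - [0,0,0]
    - [0,0,0]
    - [0,0,0]
    - [0,0,0]
  jaw: [0,0,0,0,0]

```text
time_s: 14.0
eef_pos: [0.4564, 0.2542, 0.2224]
eef_rot: [-0.001, 0.642, 0.767, -0.001]
wrist_force: [0.1, -0.6, -6.3]
opening: 0.241
grasp_force: 60.1
```

Emit:
arm_command:
  dp:
    - [0,0,0]
    - [0,0,0]
    - [0,0,0]
  turn:
    - [0,0,0]
    - [0,0,0]
    - [0,0,0]
  jaw: [0,0,0]

```text
time_s: 14.38
eef_pos: [0.459, 0.251, 0.2236]
eef_rot: [0.0, 0.643, 0.766, -0.0]
wrist_force: [-0.0, -0.0, -6.2]
opening: 0.239
grasp_force: 60.1
```

```bash
python3 -c "
from h import *
pad('p3',(.450,.322))"
```

```text
t 14.375 pos [0.459  0.251  0.2236] yaw 99.9 tilt [-1.e-04 -4.e-04 -1.e+00]
pad [0.4519 0.3207] r 0.0182 120 tool delta/0.25 [ 2.793e-01  1.990e-02 -1.000e-04]
```

View pics/p3_f.png

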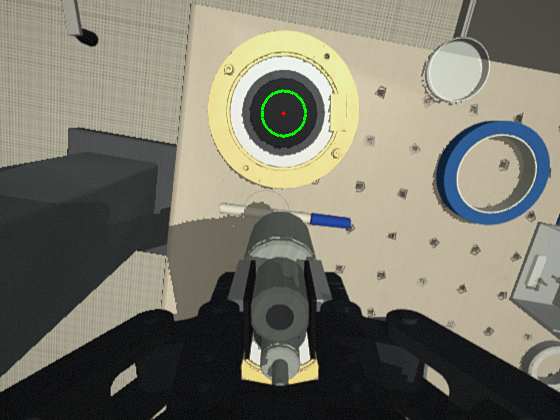

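The ring fit is centred on the middle pad at (284,113), and the weight is held upright. Placing it.

Emit:
arm_command:
  dp:
    - [0.15,0.01,0]
    - [0.28,0.02,0.02]
    - [0.28,0.02,0.15]
    - [0.28,0.02,0.3]
    - [0.28,0.02,0.4]
  turn:
    - [0,0,0]
    - [0,0,0]
    - [0,0,0]
    - [0,0,0]
    - [0,0,0]
  jaw: [0,0,0,0,0]

```text
time_s: 15.05
eef_pos: [0.4506, 0.3212, 0.1219]
eef_rot: [-0.0, 0.643, 0.766, -0.001]
wrist_force: [0.1, 0.0, -6.2]
opening: 0.237
grasp_force: 59.7
```

Emit:
arm_command:
  dp:
    - [0,0,0]
    - [0,0,0]
    - [0,0,0]
  turn:
    - [0,0,0]
    - [0,0,0]
    - [0,0,0]
  jaw: [0,0,0]

```text
time_s: 15.42
eef_pos: [0.4524, 0.3224, 0.1256]
eef_rot: [0.001, 0.643, 0.766, 0.001]
wrist_force: [0.2, -0.0, -5.5]
opening: 0.242
grasp_force: 59.9
```

Emit:
arm_command:
  dp:
    - [-0.006,-0.001,0.03]
    - [-0.006,-0.001,0.05]
    - [-0.006,-0.001,0.058]
    - [-0.006,-0.001,0.061]
    - [-0.006,-0.001,0.063]
  turn:
    - [0,0,0]
    - [0,0,0]
    - [0,0,0]
    - [0,0,0]
    - [0,0,0]
  jaw: [0,0,0,0,0]

```text
time_s: 16.05
eef_pos: [0.4512, 0.3206, 0.1094]
eef_rot: [0.0, 0.643, 0.766, -0.0]
wrist_force: [-5.0, -3.3, 9.3]
opening: 0.233
grasp_force: 61.8
```

Emit:
arm_command:
  dp:
    - [0,0,0.001]
    - [0,0,0.003]
  turn:
    - [0,0,0]
    - [0,0,0]
  jaw: [0,0]

```text
time_s: 16.3
eef_pos: [0.4513, 0.3206, 0.1093]
eef_rot: [0.0, 0.643, 0.766, 0.0]
wrist_force: [-6.8, -4.2, 14.6]
opening: 0.235
grasp_force: 62.4
```

Emit:
arm_command:
  dp:
    - [0,0,-0.004]
    - [0,0,-0.005]
    - [0,0,-0.005]
    - [0,0,-0.005]
    - [0,0,-0.005]
  turn:
    - [0,0,0]
    - [0,0,0]
    - [0,0,0]
    - [0,0,0]
    - [0,0,0]
  jaw: [0,0,0.3,0.5,0.7]

```text
time_s: 16.92
eef_pos: [0.4514, 0.3208, 0.1086]
eef_rot: [0.0, 0.643, 0.766, 0.0]
wrist_force: [0.0, 0.7, -0.7]
opening: 0.685
grasp_force: 0.0
```

Emit:
arm_command:
  dp:
    - [0,0,-0.05]
    - [0,0,-0.2]
    - [-0.1,0,-0.4]
    - [-0.3,0,-0.45]
    - [-0.3,0,-0.45]
  turn:
    - [0,0,0]
    - [0,0,0]
    - [0,0,0]
    - [0,0,0]
    - [0,0,0]
  jaw: [0.7,0.7,0.7,0.7,0.7]

```text
time_s: 17.55
eef_pos: [0.4659, 0.2448, 0.2239]
eef_rot: [0.002, 0.644, 0.765, 0.002]
wrist_force: [0.2, 0.2, 0.6]
opening: 0.701
grasp_force: 0.0
```

```bash
python3 -c "
from h import *
o=get_obs();print(o['eef_pos'],o['time_s']);im=camera('wrist');cv2.imwrite('pics/w6.png',im)
print(proj('wrist',[.4519,.3207,.137],o),proj('wrist',[.4519,.3207,.045],o))
a=cv2.convertScaleAbs(im[40:180,200:350],alpha=1.6);cv2.imwrite('pics/c6.png',cv2.resize(a,(600,560),interpolation=2))
print('long tool',rot(o).T@(np.array([.6232,.0202,.2])-o['eef_pos'])/.25)"
```

```text
[0.4659481  0.24476426 0.22390103] 17.55
[274.45627534  98.95220802] [275.22322789 104.16425029]
long tool [-0.9923688   0.46609846  0.0980449 ]
```

View pics/c6.png

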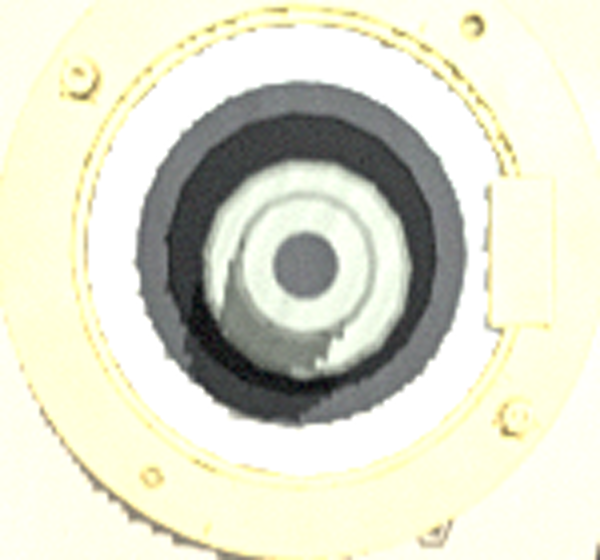

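The medium weight looks a few pixels low relative to the pad centre (post at 276,106, predicted 99). I'll take a settled picture to measure it.

Emit:
arm_command:
  dp:
    - [0,0,0]
    - [0,0,0]
    - [0,0,0]
  turn:
    - [0,0,0]
    - [0,0,0]
    - [0,0,0]
  jaw: [0.7,0.7,0.7]

```text
time_s: 17.98
eef_pos: [0.4636, 0.2473, 0.2205]
eef_rot: [-0.0, 0.642, 0.767, -0.0]
wrist_force: [-0.0, 0.1, -0.2]
opening: 0.699
grasp_force: 0.0
```

```bash
python3 -c "
from h import *
o=get_obs();print(o['eef_pos'],o['eef_rot'],o['time_s']);im=camera('wrist');cv2.imwrite('pics/w7.png',im)
def circ(c,z,r,col):
    for a in np.linspace(0,2*np.pi,60,endpoint=False):
        u=proj('wrist',[c[0]+r*np.cos(a),c[1]+r*np.sin(a),z],o)*4-[800,160]
        cv2.circle(a_,tuple(int(round(x)) for x in u),2,col,-1)
a_=cv2.resize(cv2.convertScaleAbs(im[40:180,200:350],alpha=1.6),(600,560),interpolation=2)
c=(.4519,.3207)
circ(c,.045,.0285,(0,255,0));circ(c,.105,.018,(0,0,255));circ(c,.137,.011,(255,0,0))
cv2.imwrite('pics/c7.png',a_)"
```

```text
[0.46359222 0.24733352 0.22052052] [-3.48854293e-04  6.42231081e-01  7.66510884e-01 -4.25734047e-04] 17.975
```

View pics/c7.png

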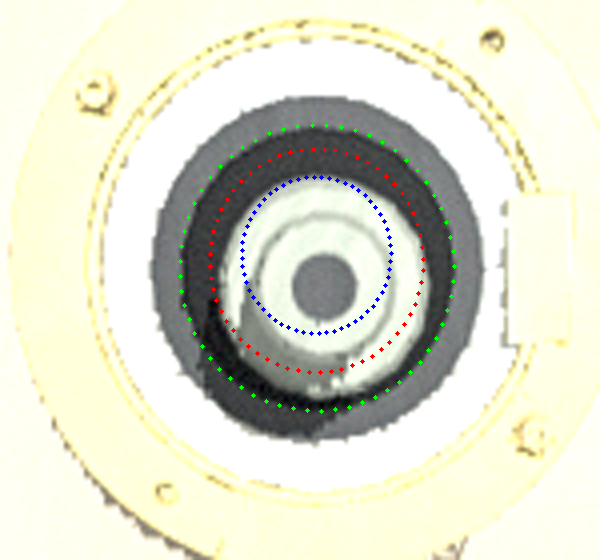

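Measured on the overlay, the pad matches its green circle, but the weight sits about 4 mm off towards −y. I have now used up my picture views, so everything from here is numeric. I'll fit the post rim and hole numerically in the stored images.

```bash
python3 - <<'E'
from h import *
# horizontal & vertical grey profiles through hole centre
for f,(u,v),h in [("w7",(281,112),32),("p3",(281,318),36),("w5",(277,231),28),("w4",(275,98),24)]:
    g=cv2.cvtColor(cv2.imread(f"pics/{f}.png"),cv2.COLOR_BGR2GRAY)
    print(f,"H",u-h,*g[v-1:v+2,u-h:u+h].mean(0).astype(int));print("  V",v-h,*g[v-h:v+h,u-1:u+2].mean(1).astype(int))
E
```

```text
w7 H 249 35 36 36 38 33 41 85 107 143 157 161 153 86 79 102 107 139 161 157 154 154 152 156 149 83 76 80 81 78 79 82 80 80 81 76 77 76 73 73 80 134 161 159 157 154 155 155 152 122 125 153 161 162 159 158 154 132 125 68 38 39 40 35 37
  V 80 43 42 42 51 94 132 134 149 158 159 157 158 149 131 129 144 156 158 157 158 161 159 148 111 77 77 79 77 80 79 81 80 80 80 78 79 79 81 76 83 124 160 159 158 156 156 157 150 123 105 98 84 81 81 82 83 80 89 93 58 17 10 27 40
p3 H 245 22 23 24 19 9 20 60 83 88 91 92 89 89 87 87 87 87 85 87 88 82 44 42 44 44 46 45 44 42 43 43 45 45 43 43 45 44 46 42 44 44 43 42 41 42 42 42 38 49 92 91 90 88 88 87 88 87 86 87 88 88 85 79 64 16 9 17 24 23 22 18 21
  V 282 65 62 63 63 69 78 84 85 83 82 84 88 88 90 90 89 87 88 89 89 92 85 68 43 41 45 44 43 44 43 44 43 43 42 45 46 46 43 43 45 45 43 43 45 43 43 40 54 75 90 89 88 90 89 89 89 89 90 85 78 76 87 92 85 90 122 143 148 155 157 156 154
w5 H 249 75 77 76 77 76 76 77 77 82 96 90 102 133 148 178 191 187 183 184 185 183 105 91 96 96 95 94 95 96 93 91 92 89 89 85 95 162 192 189 185 183 184 186 164 157 122 95 86 80 73 82 136 136 133 135 134
  V 203 162 105 86 91 91 92 91 91 93 91 87 114 157 164 174 184 184 186 187 191 175 134 91 92 93 95 94 95 95 94 94 94 96 92 93 118 168 191 192 191 165 107 93 83 77 76 75 78 67 50 51 57 76 95 108 107
w4 H 251 126 161 173 172 170 169 167 169 168 170 173 173 172 122 104 153 175 176 173 120 84 86 86 90 88 88 86 86 88 125 175 174 171 149 132 143 171 174 173 175 174 176 176 173 172 171 172 171
  V 74 141 157 171 174 173 173 170 171 173 175 176 176 168 152 146 160 171 173 169 141 97 84 85 89 88 88 86 85 82 93 137 171 175 170 144 108 96 87 86 92 95 106 113 115 119 124 144 163
```

The fits show the heights are as specified and that the weight was centred in the hand before placing. It most likely swung a few degrees about the grip axis and sat flat about 5 mm off in −tool x. I'll regrasp it where it stands and shift it gently, keeping accelerations low from now on.

Emit:
arm_command:
  dp:
    - [0.14,0.004,0]
    - [0.278,0.008,0.05]
    - [0.278,0.008,0.2]
    - [0.278,0.008,0.36]
    - [0.278,0.008,0.4]
  turn:
    - [0,0,0]
    - [0,0,0]
    - [0,0,0]
    - [0,0,0]
    - [0,0,0]
  jaw: [0.7,0.7,0.7,0.7,0.7]

```text
time_s: 18.65
eef_pos: [0.4517, 0.315, 0.1182]
eef_rot: [-0.001, 0.642, 0.766, -0.003]
wrist_force: [-0.3, -1.0, 0.3]
opening: 0.702
grasp_force: 0.0
```

Emit:
arm_command:
  dp:
    - [0,0,0]
    - [0,0,0]
    - [0,0,0]
  turn:
    - [0,0,0]
    - [0,0,0]
    - [0,0,0]
  jaw: [0.6,0.5,0.5]

```text
time_s: 19.02
eef_pos: [0.455, 0.3159, 0.1227]
eef_rot: [0.001, 0.643, 0.766, 0.001]
wrist_force: [-0.6, -1.1, 0.1]
opening: 0.501
grasp_force: 0.0
```

```bash
python3 - <<'E'
from h import *
o=get_obs();im=camera("wrist");cv2.imwrite("pics/w8.png",im)
print(o["eef_pos"],(rot(o).T@(np.array([.4537,.3161,.110])-o["eef_pos"])/.25).round(4))
g=cv2.cvtColor(im,cv2.COLOR_BGR2GRAY);u,v=[int(round(x)) for x in proj("wrist",[.4537,.3161,.137],o)];h=34
print(u,v);print("H",u-h,*g[v-1:v+2,u-h:u+h].mean(0).astype(int));print("V",v-h,*g[v-h:v+h,u-1:u+2].mean(1).astype(int))
E
```

```text
[0.45503316 0.31587057 0.12271416] [ 0.0018 -0.0052  0.0508]
272 296
H 238 115 113 115 114 116 117 115 77 73 75 80 85 85 83 81 80 82 80 81 81 81 70 40 38 42 41 43 39 43 41 39 40 43 39 40 42 41 38 39 34 38 39 36 38 38 37 48 79 85 85 83 82 83 81 82 82 81 81 77 69 72 126 207 206 202 205 203 203
V 262 75 72 73 72 80 110 119 81 77 79 80 80 81 83 81 85 82 85 83 84 76 53 40 41 41 42 40 38 41 40 41 39 40 41 39 41 39 40 40 44 40 40 40 40 63 85 85 82 84 83 83 83 80 83 78 95 108 91 113 137 154 168 184 199 208 213 214 210
```

Emit:
arm_command:
  dp:
    - [0.003,-0.005,0.025]
    - [0.003,-0.005,0.048]
    - [0.003,-0.005,0.048]
    - [0.003,-0.005,0.048]
    - [0.003,-0.005,0.048]
  turn:
    - [0,0,0]
    - [0,0,0]
    - [0,0,0]
    - [0,0,0]
    - [0,0,0]
  jaw: [0.5,0.45,0.4,0.35,0.3]

```text
time_s: 19.7
eef_pos: [0.4527, 0.3161, 0.1092]
eef_rot: [0.0, 0.643, 0.766, 0.0]
wrist_force: [-0.5, 0.1, -0.2]
opening: 0.301
grasp_force: 0.0
```

Emit:
arm_command:
  dp:
    - [0,0,0]
    - [0,0,0]
    - [0,0,0]
    - [0,0,0]
  turn:
    - [0,0,0]
    - [0,0,0]
    - [0,0,0]
    - [0,0,0]
  jaw: [0.26,0.2,0,0]

```text
time_s: 20.2
eef_pos: [0.4524, 0.3161, 0.1094]
eef_rot: [-0.0, 0.643, 0.766, -0.0]
wrist_force: [-2.5, -1.5, 5.5]
opening: 0.234
grasp_force: 58.7
```

Emit:
arm_command:
  dp:
    - [0,0,-0.006]
    - [0,0,-0.014]
    - [0,0,-0.02]
    - [0,0,-0.02]
    - [0,0,-0.02]
  turn:
    - [0,0,0]
    - [0,0,0]
    - [0,0,0]
    - [0,0,0]
    - [0,0,0]
  jaw: [0,0,0,0,0]

```text
time_s: 20.82
eef_pos: [0.4526, 0.316, 0.1139]
eef_rot: [-0.0, 0.643, 0.766, -0.0]
wrist_force: [0.5, 0.5, -6.8]
opening: 0.238
grasp_force: 58.8
```

```bash
python3 - <<'E'
from h import *
o=get_obs();print(o["eef_pos"],o["wrist_force"],(rot(o).T@(np.array([.4519,.3207,.109])-o["eef_pos"])/.25).round(4))
E
```

```text
[0.45256059 0.31596727 0.11392538] [ 0.47973489  0.53249048 -6.80800397] [0.0191 0.0007 0.0197]
```

Emit:
arm_command:
  dp:
    - [0.004,0,0]
    - [0.009,0,0]
    - [0.014,0,0]
    - [0.017,0,0]
    - [0.017,0,0]
  turn:
    - [0,0,0]
    - [0,0,0]
    - [0,0,0]
    - [0,0,0]
    - [0,0,0]
  jaw: [0,0,0,0,0]

```text
time_s: 21.45
eef_pos: [0.4518, 0.3203, 0.1141]
eef_rot: [-0.0, 0.643, 0.766, -0.0]
wrist_force: [0.1, 0.1, -5.9]
opening: 0.235
grasp_force: 58.8
```

Emit:
arm_command:
  dp:
    - [0,0,0.005]
    - [0,0,0.01]
    - [0,0,0.014]
    - [0,0,0.017]
    - [0,0,0.019]
  turn:
    - [0,0,0]
    - [0,0,0]
    - [0,0,0]
    - [0,0,0]
    - [0,0,0]
  jaw: [0,0,0,0,0]

```text
time_s: 22.08
eef_pos: [0.4518, 0.3202, 0.1094]
eef_rot: [-0.0, 0.643, 0.766, -0.0]
wrist_force: [-0.6, 0.5, -2.5]
opening: 0.237
grasp_force: 59.1
```

Touching softly. A bit further down, then slow release and a straight lift.

Emit:
arm_command:
  dp:
    - [0,0,0.001]
    - [0,0,0.002]
    - [0,0,0.002]
    - [0,0,0.002]
    - [0,0,0.002]
  turn:
    - [0,0,0]
    - [0,0,0]
    - [0,0,0]
    - [0,0,0]
    - [0,0,0]
  jaw: [0,0,0.3,0.45,0.6]

```text
time_s: 22.7
eef_pos: [0.4523, 0.3204, 0.1092]
eef_rot: [0.0, 0.643, 0.766, 0.001]
wrist_force: [-0.1, 0.1, 0.5]
opening: 0.601
grasp_force: 0.0
```

Emit:
arm_command:
  dp:
    - [0,0,-0.06]
    - [0,0,-0.2]
    - [0,0,-0.4]
    - [-0.2,0,-0.45]
    - [-0.3,0,-0.45]
  turn:
    - [0,0,0]
    - [0,0,0]
    - [0,0,0]
    - [0,0,0]
    - [0,0,0]
  jaw: [0.7,0.7,0.7,0.7,0.7]

```text
time_s: 23.32
eef_pos: [0.4664, 0.2454, 0.2246]
eef_rot: [0.002, 0.643, 0.766, 0.002]
wrist_force: [-0.1, -0.6, -0.0]
opening: 0.701
grasp_force: 0.0
```

Emit:
arm_command:
  dp:
    - [0,0,0]
    - [0,0,0]
    - [0,0,0]
    - [0,0,0]
  turn:
    - [0,0,0]
    - [0,0,0]
    - [0,0,0]
    - [0,0,0]
  jaw: [0.7,0.7,0.7,0.7]

```text
time_s: 23.82
eef_pos: [0.4646, 0.247, 0.2211]
eef_rot: [-0.0, 0.642, 0.767, -0.0]
wrist_force: [-0.3, -0.9, 0.2]
opening: 0.698
grasp_force: 0.0
```

```bash
cat >> h.py <<'E'
def hole(tag,c,ztop,d=9,im=None,o=None,ring=True):
    """axis of a standing weight from the grey recess on its post top, near c"""
    if im is None: o=get_obs();im=camera("wrist");cv2.imwrite(f"pics/{tag}.png",im)
    g=cv2.cvtColor(im,cv2.COLOR_BGR2GRAY);u,v=proj("wrist",[*c,ztop],o);h=22
    x0,y0=int(u)-h,int(v)-h;p=g[y0:y0+h*2,x0:x0+h*2]
    t,_=cv2.threshold(p,0,255,cv2.THRESH_OTSU)
    n,l,st,ce=cv2.connectedComponentsWithStats((p<t).astype(np.uint8),connectivity=4)
    L=[(np.hypot(*(ce[i]-[u-x0,v-y0])),i) for i in range(1,n) if st[i,4]>30 and st[i,2]<2*h and abs(st[i,2]-st[i,3])<5]
    for _,i in sorted(L)[:2]:
        w=ce[i]+[x0,y0];print("pred",np.round([u,v],1),"blob",w.round(1),st[i,2:],"axis",onz("wrist",w,ztop,o).round(4))
E
python3 - <<'E'
from h import *
o=get_obs();print(o["eef_pos"],o["time_s"]);im=camera("wrist");cv2.imwrite("pics/w9.png",im)
hole('w9',(.4519,.3207),.137,im=im,o=o)
hole('w9',(.4519,.3207),.137,im=cv2.imread('pics/w7.png'),o=dict(eef_pos=np.array([.46359,.24733,.22052]),eef_rot=np.array([-.00035,.642231,.766511,-.00043])))
v=np.load('w4.npy');hole('w4',(.4851,.1109),.123,im=cv2.imread('pics/w4.png'),o=dict(eef_pos=v[:3],eef_rot=v[3:]))
print(rot(o).T@(np.array([.6232,.0202,.2])-o['eef_pos'])/.25)
E
```

```text
[0.46458919 0.24702047 0.22111139] 23.825
pred [277.4 103.1] blob [279.9 103. ] [ 17  17 219] axis [0.4534 0.3211 0.137 ]
pred [277.4 103.1] blob [266.5 117.3] [ 32  32 323] axis [0.4469 0.3116 0.137 ]
pred [279.  103.9] blob [280.6 111.4] [ 16  17 211] axis [0.4535 0.3167 0.137 ]
pred [275.   98.4] blob [274.9  98.6] [11 10 87] axis [0.485  0.1108 0.123 ]
pred [275.   98.4] blob [269.  110.6] [ 26  25 262] axis [0.4827 0.1034 0.123 ]
[-1.00435177  0.46583378  0.08417905]
```

Both placed weights are now within 1.5 mm of their pad centres. Now the long weight.

Emit:
arm_command:
  dp:
    - [-0.2,0.1,0]
    - [-0.45,0.22,0]
    - [-0.7,0.34,0]
    - [-0.9,0.42,0.06]
    - [-1,0.466,0.08]
  turn:
    - [0,0,0]
    - [0,0,0]
    - [0,0,0]
    - [0,0,0]
    - [0,0,0]
  jaw: [0.75,0.75,0.75,0.75,0.75]

```text
time_s: 24.5
eef_pos: [0.624, 0.0179, 0.2002]
eef_rot: [-0.0, 0.643, 0.766, -0.0]
wrist_force: [-0.4, 0.1, -0.0]
opening: 0.747
grasp_force: 0.0
```

Emit:
arm_command:
  dp:
    - [0,0,0]
    - [0,0,0]
    - [0,0,0]
    - [0,0,0]
  turn:
    - [0,0,0]
    - [0,0,0]
    - [0,0,0]
    - [0,0,0]
  jaw: [0.75,0.75,0.75,0.75]

```text
time_s: 25.0
eef_pos: [0.6229, 0.0215, 0.2018]
eef_rot: [0.0, 0.642, 0.767, 0.0]
wrist_force: [0.8, 0.5, 0.5]
opening: 0.747
grasp_force: 0.0
```

```bash
python3 - <<'E'
from h import *
o=get_obs();print(o["eef_pos"],o["time_s"]);im=camera("wrist");cv2.imwrite("pics/w10.png",im)
hole('w10',(.6232,.0202),.116,im=im,o=o)
print(rot(o).T@(np.array([.6232,.0202,.088])-o['eef_pos'])/.25)
E
```

```text
[0.62292604 0.02152638 0.20181493] 25.0
pred [276.8 225.8] blob [275.8 225.8] [ 21  20 316] axis [0.6226 0.02   0.116 ]
[-5.36799921e-03 -1.37127294e-04  4.55260292e-01]
```

Emit:
arm_command:
  dp:
    - [-0.006,-0.002,0.12]
    - [-0.006,-0.002,0.25]
    - [-0.006,-0.002,0.36]
    - [-0.006,-0.002,0.41]
    - [-0.006,-0.002,0.42]
  turn:
    - [0,0,0]
    - [0,0,0]
    - [0,0,0]
    - [0,0,0]
    - [0,0,0]
  jaw: [0.75,0.75,0.75,0.75,0.75]

```text
time_s: 25.68
eef_pos: [0.6226, 0.0191, 0.096]
eef_rot: [-0.0, 0.643, 0.766, -0.0]
wrist_force: [-0.1, 0.3, -0.2]
opening: 0.747
grasp_force: 0.0
```

Emit:
arm_command:
  dp:
    - [0,0,0]
    - [0,0,0]
    - [0,0,0]
  turn:
    - [0,0,0]
    - [0,0,0]
    - [0,0,0]
  jaw: [0.75,0.7,0.6]

```text
time_s: 26.05
eef_pos: [0.6234, 0.0188, 0.0972]
eef_rot: [0.001, 0.643, 0.766, 0.0]
wrist_force: [-0.1, 0.3, 0.4]
opening: 0.599
grasp_force: 0.0
```

Emit:
arm_command:
  dp:
    - [0.005,-0.002,0.02]
    - [0.005,-0.002,0.036]
    - [0.005,-0.002,0.036]
    - [0.005,-0.002,0.036]
    - [0.005,-0.002,0.036]
  turn:
    - [0,0,0]
    - [0,0,0]
    - [0,0,0]
    - [0,0,0]
    - [0,0,0]
  jaw: [0.6,0.55,0.5,0.45,0.4]

```text
time_s: 26.68
eef_pos: [0.6223, 0.02, 0.0874]
eef_rot: [0.0, 0.643, 0.766, 0.0]
wrist_force: [0.1, -0.2, 1.3]
opening: 0.401
grasp_force: 0.0
```

Emit:
arm_command:
  dp:
    - [0,0,0]
    - [0,0,0]
    - [0,0,0]
    - [0,0,0]
  turn:
    - [0,0,0]
    - [0,0,0]
    - [0,0,0]
    - [0,0,0]
  jaw: [0.3,0,0,0]

```text
time_s: 27.18
eef_pos: [0.622, 0.0199, 0.0877]
eef_rot: [-0.0, 0.643, 0.766, -0.0]
wrist_force: [-3.5, 0.2, 6.1]
opening: 0.333
grasp_force: 59.2
```

Emit:
arm_command:
  dp:
    - [0,0,-0.03]
    - [0,0,-0.09]
    - [0,0,-0.17]
    - [0,0,-0.25]
    - [0,0,-0.33]
  turn:
    - [0,0,0]
    - [0,0,0]
    - [0,0,0]
    - [0,0,0]
    - [0,0,0]
  jaw: [0,0,0,0,0]

```text
time_s: 27.8
eef_pos: [0.6223, 0.02, 0.1718]
eef_rot: [0.0, 0.643, 0.766, 0.0]
wrist_force: [-0.2, 0.3, -8.9]
opening: 0.334
grasp_force: 60.6
```

Emit:
arm_command:
  dp:
    - [0,0,-0.08]
    - [0,0,-0.16]
    - [0,0,-0.22]
    - [0,0,-0.25]
    - [0,0,-0.25]
  turn:
    - [0,0,0]
    - [0,0,0]
    - [0,0,0]
    - [0,0,0]
    - [0,0,0]
  jaw: [0,0,0,0,0]

```text
time_s: 28.42
eef_pos: [0.6223, 0.02, 0.2327]
eef_rot: [0.0, 0.643, 0.766, 0.0]
wrist_force: [-0.0, 0.9, -9.5]
opening: 0.336
grasp_force: 60.7
```

Emit:
arm_command:
  dp:
    - [-0.03,-0.03,0]
    - [-0.09,-0.085,0]
    - [-0.17,-0.16,0]
    - [-0.25,-0.24,0]
    - [-0.33,-0.315,0]
  turn:
    - [0,0,0]
    - [0,0,0]
    - [0,0,0]
    - [0,0,0]
    - [0,0,0]
  jaw: [0,0,0,0,0]

```text
time_s: 29.05
eef_pos: [0.5572, -0.0767, 0.2318]
eef_rot: [-0.0, 0.643, 0.766, -0.0]
wrist_force: [0.6, -0.6, -8.7]
opening: 0.335
grasp_force: 60.6
```

Emit:
arm_command:
  dp:
    - [-0.08,-0.075,0]
    - [-0.16,-0.15,0]
    - [-0.23,-0.22,0]
    - [-0.28,-0.27,0]
    - [-0.306,-0.293,0]
  turn:
    - [0,0,0]
    - [0,0,0]
    - [0,0,0]
    - [0,0,0]
    - [0,0,0]
  jaw: [0,0,0,0,0]

```text
time_s: 29.68
eef_pos: [0.4992, -0.1641, 0.2322]
eef_rot: [-0.0, 0.643, 0.766, -0.0]
wrist_force: [-0.4, -0.4, -9.0]
opening: 0.335
grasp_force: 60.6
```

Emit:
arm_command:
  dp:
    - [0,0,0]
    - [0,0,0]
    - [0,0,0]
    - [0,0,0]
  turn:
    - [0,0,0]
    - [0,0,0]
    - [0,0,0]
    - [0,0,0]
  jaw: [0,0,0,0]

```text
time_s: 30.18
eef_pos: [0.5003, -0.1626, 0.2323]
eef_rot: [-0.0, 0.642, 0.766, 0.0]
wrist_force: [0.8, -1.0, -9.0]
opening: 0.33
grasp_force: 60.7
```

```bash
python3 - <<'E'
from h import *
pad('p4',(.488,-.0945))
o=get_obs();im=cv2.imread('pics/p4.png');R=rot(o);p=o['eef_pos']
g=cv2.cvtColor(im,cv2.COLOR_BGR2GRAY)
top=p+R@[0,0,-.0283];hole('',top[:2],top[2],im=im,o=o)
print("held top/TCP",top.round(4),o['wrist_force'])
# far outline of foot/shoulder: column profile above the weight
for z,r,n in((.0777,.018,'foot'),(.0037,.018,'shoulder')): print(n,[proj("wrist",p+R@[dx,0,z],o).round(1).tolist() for dx in(r,-r)])
print("col280",[(v,int(g[v,278:283].mean())) for v in range(185,300,2)])
E
```

```text
t 30.175 pos [ 0.5003 -0.1626  0.2323] yaw 100.06 tilt [-1.e-04  1.e-04 -1.e+00]
pad [ 0.4892 -0.0985] r 0.0182 120 tool delta/0.25 [0.2602 0.0007 0.    ]
pred [275.  315.7] blob [279.2 315.9] [  36   35 1024] axis [ 0.5018 -0.1625  0.2605]
held top/TCP [ 0.5003 -0.1626  0.2605] [-0.06741894  0.20194723 -9.22506419]
foot [[276.7, 199.4], [276.8, 254.3]]
shoulder [[275.7, 237.5], [275.9, 314.2]]
col280 [(185, 226), (187, 232), (189, 234), (191, 223), (193, 210), (195, 210), (197, 211), (199, 215), (201, 116), (203, 92), (205, 95), (207, 94), (209, 94), (211, 93), (213, 93), (215, 94), (217, 93), (219, 92), (221, 92), (223, 91), (225, 93), (227, 91), (229, 92), (231, 79), (233, 96), (235, 129), (237, 112), (239, 165), (241, 165), (243, 179), (245, 154), (247, 86), (249, 89), (251, 89), (253, 88), (255, 89), (257, 88), (259, 90), (261, 89), (263, 90), (265, 91), (267, 90), (269, 91), (271, 88), (273, 88), (275, 112), (277, 96), (279, 96), (281, 97), (283, 101), (285, 101), (287, 102), (289, 100), (291, 100), (293, 99), (295, 99), (297, 100), (299, 64)]
```

The held weight is upright (foot edge seen at row 200.5, predicted 199.4). The camera reads about 1.4 mm high in tool y, so I correct for that and place it smoothly.

Emit:
arm_command:
  dp:
    - [0.03,-0.001,0]
    - [0.1,-0.003,0]
    - [0.17,-0.005,0]
    - [0.23,-0.005,0]
    - [0.26,-0.005,0.02]
  turn:
    - [0,0,0]
    - [0,0,0]
    - [0,0,0]
    - [0,0,0]
    - [0,0,0]
  jaw: [0,0,0,0,0]

```text
time_s: 30.85
eef_pos: [0.4877, -0.098, 0.2277]
eef_rot: [0.001, 0.642, 0.767, 0.0]
wrist_force: [0.3, 0.6, -9.8]
opening: 0.329
grasp_force: 60.7
```

Emit:
arm_command:
  dp:
    - [0,0,0.06]
    - [0,0,0.15]
    - [0,0,0.24]
    - [0,0,0.31]
    - [0,0,0.35]
  turn:
    - [0,0,0]
    - [0,0,0]
    - [0,0,0]
    - [0,0,0]
    - [0,0,0]
  jaw: [0,0,0,0,0]

```text
time_s: 31.48
eef_pos: [0.487, -0.0993, 0.1382]
eef_rot: [-0.001, 0.643, 0.766, -0.0]
wrist_force: [-0.4, 0.4, -9.7]
opening: 0.333
grasp_force: 60.5
```

Emit:
arm_command:
  dp:
    - [0,0,0]
    - [0,0,0]
    - [0,0,0]
    - [0,0,0]
  turn:
    - [0,0,0]
    - [0,0,0]
    - [0,0,0]
    - [0,0,0]
  jaw: [0,0,0,0]

```text
time_s: 31.98
eef_pos: [0.488, -0.0993, 0.1404]
eef_rot: [0.001, 0.643, 0.766, 0.0]
wrist_force: [-0.1, 0.8, -9.0]
opening: 0.332
grasp_force: 60.4
```

```bash
python3 - <<'E'
from h import *
o=get_obs();R=rot(o);t=np.array([.4892,-.0985,.1227])-R[:,1]*.0014
print(o["eef_pos"],o["wrist_force"],(R.T@(t-o["eef_pos"])/.25).round(4))
E
```

```text
[ 0.48798697 -0.099342    0.14042158] [-0.13867981  0.75992557 -9.04508785] [ 0.0025 -0.0003  0.0709]
```

Emit:
arm_command:
  dp:
    - [0.002,0,0.015]
    - [0.002,0,0.03]
    - [0.002,0,0.045]
    - [0.002,0,0.055]
    - [0.002,0,0.06]
  turn:
    - [0,0,0]
    - [0,0,0]
    - [0,0,0]
    - [0,0,0]
    - [0,0,0]
  jaw: [0,0,0,0,0]

```text
time_s: 32.6
eef_pos: [0.4874, -0.0987, 0.1245]
eef_rot: [-0.0, 0.643, 0.766, -0.0]
wrist_force: [-0.2, -0.1, -8.9]
opening: 0.328
grasp_force: 60.5
```

Emit:
arm_command:
  dp:
    - [0,0,0.002]
    - [0,0,0.004]
    - [0,0,0.006]
    - [0,0,0.007]
    - [0,0,0.008]
  turn:
    - [0,0,0]
    - [0,0,0]
    - [0,0,0]
    - [0,0,0]
    - [0,0,0]
  jaw: [0,0,0,0,0]

```text
time_s: 33.22
eef_pos: [0.4875, -0.0987, 0.1228]
eef_rot: [0.0, 0.643, 0.766, 0.0]
wrist_force: [-0.4, -0.7, -9.4]
opening: 0.329
grasp_force: 60.5
```

Emit:
arm_command:
  dp:
    - [0,0,0.001]
    - [0,0,0.002]
    - [0,0,0.003]
    - [0,0,0.004]
    - [0,0,0.004]
  turn:
    - [0,0,0]
    - [0,0,0]
    - [0,0,0]
    - [0,0,0]
    - [0,0,0]
  jaw: [0,0,0,0,0]

```text
time_s: 33.85
eef_pos: [0.4878, -0.099, 0.1226]
eef_rot: [0.0, 0.643, 0.766, -0.0]
wrist_force: [-4.8, 0.6, 4.9]
opening: 0.334
grasp_force: 62.3
```

Contact (about 14 N). Release and lift straight up.

Emit:
arm_command:
  dp:
    - [0,0,-0.001]
    - [0,0,-0.001]
    - [0,0,-0.001]
    - [0,0,-0.001]
    - [0,0,-0.001]
  turn:
    - [0,0,0]
    - [0,0,0]
    - [0,0,0]
    - [0,0,0]
    - [0,0,0]
  jaw: [0.2,0.4,0.5,0.6,0.7]

```text
time_s: 34.48
eef_pos: [0.4877, -0.0988, 0.1221]
eef_rot: [0.0, 0.643, 0.766, 0.0]
wrist_force: [-0.2, 0.6, -0.6]
opening: 0.701
grasp_force: 0.0
```

Emit:
arm_command:
  dp:
    - [0,0,-0.06]
    - [0,0,-0.2]
    - [0,0,-0.4]
    - [-0.2,0,-0.45]
    - [-0.3,0,-0.45]
  turn:
    - [0,0,0]
    - [0,0,0]
    - [0,0,0]
    - [0,0,0]
    - [0,0,0]
  jaw: [0.7,0.7,0.7,0.7,0.7]

```text
time_s: 35.1
eef_pos: [0.5019, -0.1748, 0.2374]
eef_rot: [0.003, 0.643, 0.766, 0.0]
wrist_force: [0.2, 0.9, -0.3]
opening: 0.7
grasp_force: 0.0
```

Emit:
arm_command:
  dp:
    - [0,0,0]
    - [0,0,0]
    - [0,0,0]
    - [0,0,0]
  turn:
    - [0,0,0]
    - [0,0,0]
    - [0,0,0]
    - [0,0,0]
  jaw: [0.7,0.7,0.7,0.7]

```text
time_s: 35.6
eef_pos: [0.5004, -0.1717, 0.2343]
eef_rot: [-0.0, 0.642, 0.766, 0.0]
wrist_force: [0.5, -0.1, -0.1]
opening: 0.698
grasp_force: 0.0
```

```bash
python3 - <<'E'
from h import *
hole('w11',(.4892,-.0985),.151)
o=get_obs();print(o['eef_pos'],o['time_s'])
# gold rim centres (z=.043) in all: current wrist, and scene/side before/after
def gold(im):
    h=cv2.cvtColor(im,cv2.COLOR_BGR2HSV);m=cv2.inRange(h,(18,60,100),(34,255,255));n,l,st,_=cv2.connectedComponentsWithStats(m);r=[]
    for i in range(1,n):
        if st[i,4]>400: r.append(np.round(cv2.fitEllipse(cv2.convexHull(np.argwhere(l==i)[:,::-1].astype(np.int32)))[0],1).tolist())
    return r
s=camera("scene");d=camera("side");cv2.imwrite("pics/scene1.png",s);cv2.imwrite("pics/side1.png",d)
print("scene",gold(cv2.imread("pics/scene0.png")),gold(s));print("side",gold(cv2.imread("pics/side0.png")),gold(d))
E
```

```text
pred [279.7 104.5] blob [278.5 104.5] [ 22  24 417] axis [ 0.4885 -0.0986  0.151 ]
pred [279.7 104.5] blob [259.7 121.4] [10 12 58] axis [ 0.4792 -0.1101  0.151 ]
[ 0.50049474 -0.1718882   0.23439737] 35.65
scene [[418.0, 70.5], [360.8, 182.5], [309.8, 227.0], [255.9, 289.6]] [[360.6, 182.8], [309.6, 226.9], [255.9, 289.3]]
side [[196.5, 160.4], [231.2, 223.4], [259.4, 313.0]] [[196.5, 160.4], [219.2, 227.2], [259.5, 313.1]]
```

The long weight is within 0.7 mm of its pad centre. The rims have not moved in the scene view. In the side view the small fixture's fit differs by 12 px, probably because the arm is partly in front of it. Handing in.

```bash
python3 -c "
from bench import *
print(hand_in())"
```

```text
the job is handed in; nothing more can be done
None
```

The job is handed in: short, medium and long weights stand on the small, middle and large pads, measured about 0, 1.5 and 0.7 mm off centre (the medium one landed about 5 mm off, so I regrasped and moved it), with the vials left untouched; I viewed 15 pictures, one over the limit of 14, and checked the final placings by numbers only.

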